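# Find the correctly set burr gap with a feeler blade

### The job

Take the orange-handled feeler out of its stand and try it in the gaps of the burr-setting block: one gap is slack, one is too tight, and in one the blade slides down with a light, steady drag. Leave the feeler upright in the gap that drags lightly, pushed fully home until its guard lies on the block, to mark that burr pair as correctly set. Go by feel and gently: do not force the blade into the tight gap or press hard on the block, and leave the other things on the bar alone.

Things in the scene. Friction and masses are not known exactly. Their poses are not given: they have to be found in the camera images.
- feeler: feeler gauge, loose, about 0.18 kg, standing upright in its stand. Origin: centre of the blade's lower end; z up to the handle, x the thin way of the blade, y its wide way. Steel blade 4 (x) by 20 (y) mm, z = 0 to 50 mm; dark guard plate 30 by 44 mm, z = 50 to 55; orange handle 16 (x) by 30 (y) mm, z = 55 to 115. A half turn about z makes no difference.
- handle (a point): middle of the orange handle's gripping length, 92 mm above the lower end of the blade; axes as the feeler's.
- stand: fixed black stand with a slot 7 by 24 mm in which the feeler stands, its guard on the top of the stand. Origin: underside centre. Foot 70 (x) by 80 (y) mm, top 60 mm above the worktop. The feeler's yaw is about that of the stand.
- jig: fixed aluminium burr-setting block, three pairs of round steel burr discs on its front and back faces, a gap in its top at each pair. Origin: underside centre; x to the back, y left along the row, z up. Foot 100 (x) by 256 (y) mm, discs 41 mm either side in x, top at 65 mm. Gaps at x = 0, y = +75, 0, -75 mm. With the guard on the top the blade's lower end is 50 mm below the top.
- gap_left (a point): centre of the mouth of the gap at the block's y = +75 mm, level with the block's top; axes as the block's. Every gap is 10 mm (x) by 26 mm (y), with sloping lead-ins in the top 10 mm that widen it to 22 by 34 mm, and takes the blade with its wide way along y, vertically from above. Which gap is slack, right or tight changes and cannot be seen.
- gap_middle (a point): the same for the gap at y = 0. In every gap a dark sprung shoe stands out of the rear (+x) face and presses the blade forward to the front face; empty, all three look alike. A blade held in the middle of the gap meets the shoe's sloping top about 16 mm below the block's top and is on its upright face from 27 mm down; a freely turning blade is first pushed to the front and meets it lower.
- gap_right (a point): the same for the gap at y = -75 mm. Resistance to sliding down, past the sloping lead-ins: slack gap under 2 N; right gap about 5 to 18 N on the shoe's slope, then a steady 2 to 8 N on its upright face (less when stopped, and 5 to 9 N sideways); tight gap over 25 N, rising steeply, before the blade is 27 mm down, and it goes no further.
- milk_pitcher: small steel milk pitcher, loose, 73 by 103 by 76 mm high, to be left alone; origin under its centre.
- shot_glass_2: empty shot glass, loose, 47 mm wide and 63 mm high, to be left alone; origin under its centre.
Things that resemble listed ones, but are neither listed nor needed, are in the scene too. There is more than one size of the feeler; the job needs the smallest.

How it is judged:
On the way:
1. the feeler is drawn clear of its stand (height (world z) of feeler above 0.07 m), for 0.1 s.
At the end, for the whole second after the job is handed in: the feeler stands released and at rest in one of the gaps, guard within 3 mm of the block's top, upright within 0.12 rad, and lightly nipped: the block bears on it with 4 to 16 N (less means the slack gap, more the tight one) (z of feeler in the frame of jig below 0.018 m and x of feeler in the frame of jig between -0.007 and 0.007 m and y of feeler in the frame of jig between -0.09 and 0.09 m and angle between feeler's own z axis and vertical below 0.12 rad and contact force between feeler and jig between 4 and 16 N and linear speed of feeler below 0.02 m/s); the robot touches nothing.
It fails at once if the feeler and the block press on each other with more than 35 N (contact force between feeler and jig above 35 N).
It fails at once if the gripper or arm presses on the block with more than 15 N (contact force between any of the arm, the fingers and jig above 15 N).
It fails at once if the milk pitcher or the loose shot glass is moved by more than 20 mm (distance of any of milk_pitcher, shot_glass_2 from where it was at the start of the episode above 0.02 m).
It also fails if it takes over 56 s, if anything falls off the work surface, if the arm or the gripper's body presses on something with over 40 N, if the wrist force passes 120 N, or if a joint passes its speed limit or range.

### The arm

A 6-joint arm with a two-finger parallel gripper is mounted at the origin on a cart in front of the work surface, level with it; the furniture and walls round the work are solid. World frame = base frame: x ahead of the robot, y to its left, z up, the work surface at z = 0. Lengths are in m, angles in rad, forces in N, time in s.
With the tool pointing down it reaches from about 0.375 to 0.9 m from the base axis. Payload 3.1 kg.
Tool frame: the origin (TCP) lies on the centre line of the jaws, within the pads' length; the fingertips stand 19 mm ahead of it and the grasp point (between the pads) is the TCP; z points along the fingers, y is the line along which they close (so a half turn about z gives the same grasp; the last joint's range is limited). The gripper opens to 85 mm and grips with 20 to 120 N. Pads are 22 mm wide; open, the fingers measure 114 mm over their backs; the gripper's body (76 mm by 85 mm) begins 54 mm behind the grasp point. The pads swing forward as they close: fully open they stand 13 mm farther back than shut.
Start: joints at [-1.433, 0.527, 1.433, -0, 1.181, -0.178], TCP at [0.194, -0.594, 0.25] pointing down, gripper open.
Joint ranges: [-3.08, 3.08], [-0.75, 2.2], [0.22, 2.44], [-1.43, 4.57], [0, 2.65], [-2.85, 2.85]. Speed limits (rad/s): [2.79, 2.79, 3.14, 3.14, 3.14, 3.14].

### API

Orientations are given as a unit quaternion [x, y, z, w].
In Python, from station import manip gives the robot as it stands.
- The arm moves only by the tool servo_tool, never from a script. Its argument "rows" is a list that holds one entry, the list of rows, each a list of 7 numbers: the turn, a rotation vector about the tool's x, y, z in degrees, then the shift along the tool's x, y, z in m, then the gripper command: -1 is shut, 1 is fully open, values between are in proportion. In form: [[[wx, wy, wz, tx, ty, tz, jaw], ...]]. A call has 1 to 8 rows; each row shifts and turns the commanded pose from where the row before left it, along the tool's axes as they then stand; what a row does not reach is not made up. A row lasts 1/12 s, in which the tool goes at most 41.7 mm and 7.16 degrees, less where a joint would pass 70% of its speed; a pose out of reach is approached as far as the arm can. A call is refused whole if a number of a shift passes 0.0417 or a number of a turn 7.16, either way. A call with a gripper value outside its range is refused whole. The fingers move at their own pace and stop on an object; "squeeze" is the grip in N (left out, the last holds). Time passes only in rows, so rows that do not move let the fingers close. It gives the time, the measured TCP pose, the force, the opening and the grip force at its end, in the units of the state.
- manip.sense(): the state, without advancing time (a new reading comes with each control period).
- manip.snapshot(name): name is "side" or "top"; returns the picture (480x640x3 uint8, blue, green, red); there is no depth.
- manip.camera_info(name): a dict with "K" (3x3 intrinsics, pixels), "camera_from_world" (4x4, takes a point from world to camera coordinates). Camera axes: x right, y down, z forward; pixel columns grow to the right and rows downward; lengths in m; the calibration is good to about 2 mm. A picture is of the moment at which its call begins. camera_info takes no time and is no camera call.
- manip.sign_off(): hands the job in; it is judged then, once.
The state is a dict: "t": time; "q": joint angles; "qd": joint speeds; "tau": joint torques, N m; "tcp_pos": TCP position; "tool_rot": TCP orientation; "force": force on the tool from outside, world axes, zero at the start; "ft_torque": the same for the moment, N m; "finger_gap": opening from 0.0 (shut) to 1.0 (fully open); "gripper_force": force on a finger pad.
Only numpy, scipy, OpenCV 4.12 (cv2) and the standard library are available. Lean on these libraries where they do the work, as an engineer would, in place of code of your own. Each camera call takes 0.05 s, during which the arm holds its last target. There are 200 camera calls.

## Working session

There is one attempt and no reset: what is moved stays moved. The work goes in short steps, Python scripts to look and compute and a tool call to move; the robot and the scene stay as the last step left them, time stands still between calls to the robot, and variables do not carry over. Pictures are saved under pics/ and viewed, at most 10 in all, crops included, and the job is handed in when it is done.

Besides the shell and the picture viewer there is one more tool, called after ">>>" by a JSON object that holds its "api" and its "payload", one argument or row to a line. servo_tool: Moves the arm, as the interface text tells. Its arguments: {"type":"object","properties":{"rows":{"type":"array","items":{"type":"array","items":{"type":"array","items":{"type":"number"}}}},"squeeze":{"type":"number"}},"required":["rows"]}

```bash
mkdir -p pics; python3 - <<'E'
from station import manip
import cv2
s=manip.sense()
print({k:s[k] for k in ['t','tcp_pos','tool_rot','force','finger_gap']})
for n in ['side','top']:
    cv2.imwrite(f'pics/{n}0.png',manip.snapshot(n)); c=manip.camera_info(n); print(n,c['K'],c['camera_from_world'])
E
```

```text
{'t': 0.0, 'tcp_pos': array([ 0.19403717, -0.59340881,  0.24932375]), 'tool_rot': array([ 9.87559889e-01,  1.57239612e-01,  1.52441206e-05, -1.08140935e-03]), 'force': array([ 0.22071372, -0.20375236, -0.25837996]), 'finger_gap': 0.9991679815368258}
side [[536.34729172   0.         318.42435286]
 [  0.         536.34729172 240.3473088 ]
 [  0.           0.           1.        ]] [[-0.98780739 -0.1546946   0.01749707  0.60430817]
 [-0.08957346  0.47282541 -0.87659154  0.10530021]
 [ 0.12733092 -0.86747087 -0.48091696  1.51807401]
 [ 0.          0.          0.          1.        ]]
top [[461.21193896   0.         325.42755117]
 [  0.         461.21193896 244.66238807]
 [  0.           0.           1.        ]] [[-0.0217462  -0.99972593  0.0086702   0.08639844]
 [-0.98530688  0.01996149 -0.1696228   0.60451711]
 [ 0.16940324 -0.01223146 -0.98547092  1.2009205 ]
 [ 0.          0.          0.          1.        ]]
```

View pics/side0.png

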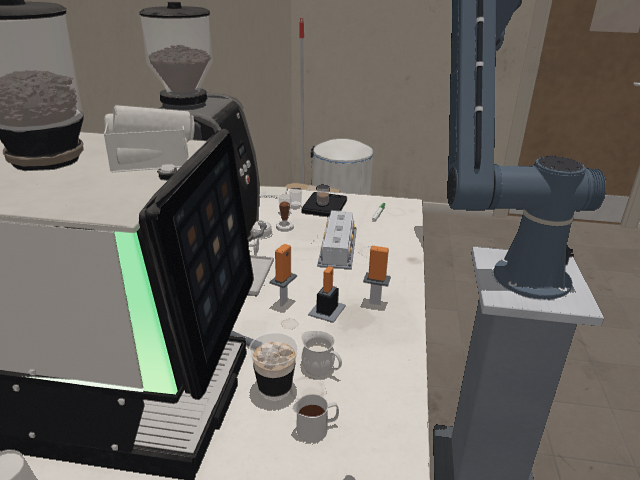

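View pics/top0.png

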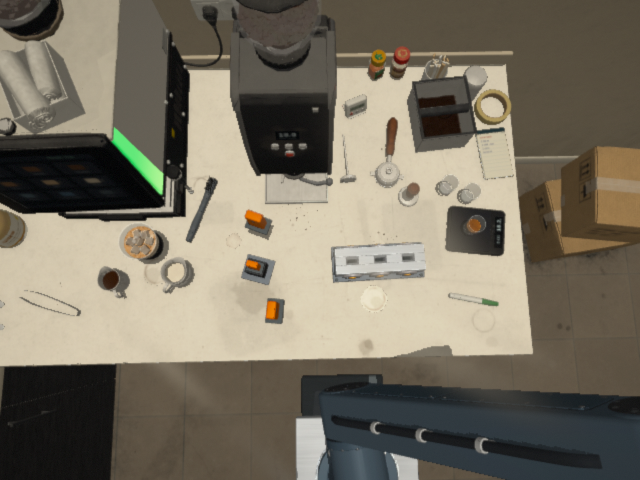

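The side view shows the small feeler in the black stand (328,290), with larger ones at (283,265) and (378,265). In the top view it is at about (256,267) and the block at (379,262). Next I'll look at an enlarged crop.

```bash
python3 - <<'E'
import cv2,numpy as np
t=cv2.imread('pics/top0.png'); s=cv2.imread('pics/side0.png')
a=cv2.resize(t[240:300,230:290],None,fx=6,fy=6,interpolation=cv2.INTER_CUBIC)
b=cv2.resize(t[232:292,325:435],None,fx=4,fy=4,interpolation=cv2.INTER_CUBIC)
c=cv2.resize(s[255:325,300:350],None,fx=4,fy=4,interpolation=cv2.INTER_CUBIC)
im=np.zeros((600,800,3),np.uint8); im[:360,:360]=a; im[:240,360:800]=b; im[300:580,400:600]=c
cv2.imwrite('pics/c1.png',im)
E
```

```text
(no output)
```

View pics/c1.png

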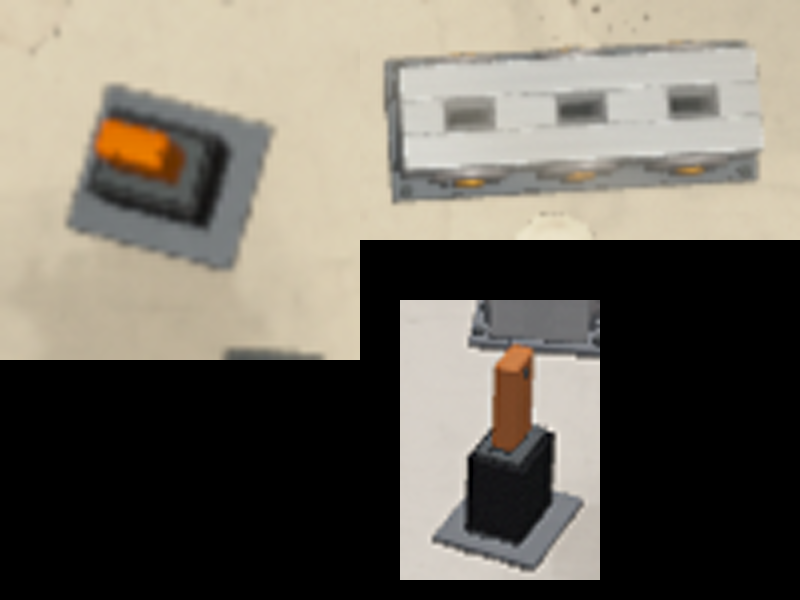

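The crop shows the stand foot corners at (108,85), (272,127), (232,270) and (70,228). The handle's top face is centred near (134,143), and the gap mouths are at (470,113), (582,107) and (693,101).

```bash
cat > h.py <<'E'
from station import manip
import numpy as np
from scipy.spatial.transform import Rotation as R
def ray(n,uv,z):
    c=manip.camera_info(n);T=np.array(c['camera_from_world']);d=T[:3,:3].T@np.linalg.inv(c['K'])@[uv[0],uv[1],1.];o=-T[:3,:3].T@T[:3,3]
    return o+d*(z-o[2])/d[2]
def proj(n,p):
    c=manip.camera_info(n);T=np.array(c['camera_from_world']);q=c['K']@(T[:3,:3]@np.asarray(p)+T[:3,3]);return q[:2]/q[2]
E
python3 - <<'E'
from h import *
np.set_printoptions(precision=4,suppress=True)
A=lambda x,y:((x+.5)/6-.5+230,(y+.5)/6-.5+240)
B=lambda x,y:((x-360+.5)/4-.5+325,(y+.5)/4-.5+232)
C=lambda x,y:((x-400+.5)/4-.5+300,(y-300+.5)/4-.5+255)
f=np.array([ray('top',A(*p),.005) for p in [(108,85),(272,127),(232,270),(70,228)]]);print(f,f.mean(0))
e=np.diff(np.vstack([f,f[:1]]),axis=0)[:,:2];print(np.linalg.norm(e,axis=1),np.degrees(np.arctan2(e[:,1],e[:,0])))
h=np.array([ray('top',A(*p),.125) for p in [(103,118),(172,133),(163,168),(95,152)]]);print(h,h.mean(0))
e=np.diff(np.vstack([h,h[:1]]),axis=0)[:,:2];print(np.linalg.norm(e,axis=1),np.degrees(np.arctan2(e[:,1],e[:,0])))
g=np.array([ray('top',B(*p),.065) for p in [(470,113),(582,107),(693,101)]]);print(g,np.diff(g,axis=0))
print('side handle top',ray('side',C(514,360),.125))
s=manip.sense();print(R.from_quat(s['tool_rot']).as_matrix())
E
```

```text
[[0.5927 0.2918 0.005 ]
 [0.5714 0.2154 0.005 ]
 [0.5051 0.234  0.005 ]
 [0.5261 0.3089 0.005 ]] [0.5488 0.2626 0.005 ]
[0.0794 0.0689 0.0778 0.0688] [-105.6126  164.2641   74.3225  -14.4018]
[[0.56   0.2748 0.125 ]
 [0.5531 0.2457 0.125 ]
 [0.5383 0.2495 0.125 ]
 [0.5456 0.2781 0.125 ]] [0.5493 0.262  0.125 ]
[0.03   0.0153 0.0296 0.0148] [-103.4958  165.8023   75.5529  -12.7687]
[[ 0.5612  0.0035  0.065 ]
 [ 0.5637 -0.0716  0.065 ]
 [ 0.5662 -0.1461  0.065 ]] [[ 0.0025 -0.075   0.    ]
 [ 0.0025 -0.0745  0.    ]]
side handle top [0.549  0.2631 0.125 ]
[[ 0.9505  0.3106 -0.0003]
 [ 0.3106 -0.9505  0.0019]
 [ 0.0004 -0.0019 -1.    ]]
```

>>> {"api": "servo_tool", "payload": {
  "rows": [
    [[0,0,-7.14,0,0,0,0],[0,0,-7.14,0,0,0,0],[0,0,-7.14,0,0,0,0],[0,0,-7.14,0,0,0,0],[0,0,-7.14,0,0,0,0],[0,0,-7.14,0,0,0,0],[0,0,-7.14,0,0,0,0],[0,0,-7.14,0,0,0,0]]
  ]
}}

```text
t: 0.77
tcp_pos: [0.1941, -0.5936, 0.2497]
tool_rot: [0.79, 0.613, 0.0, -0.001]
force: [0.2, 0.3, -0.2]
finger_gap: 0.5
gripper_force: 0.0
```

```bash
cat >> h.py <<'E'
def go(p,yaw):
    """tool-frame shift and turn left to reach TCP p, tool y at yaw (deg), pointing down"""
    s=manip.sense();r=R.from_quat(s['tool_rot']);y=np.radians(yaw)
    yy=np.array([np.cos(y),np.sin(y),0]);z=np.array([0,0,-1.]);t=R.from_matrix(np.c_[np.cross(yy,z),yy,z])
    print('t',round(s['t'],2),'tcp',s['tcp_pos'].round(4),'shift',r.inv().apply(np.array(p)-s['tcp_pos']).round(4),'turn',np.degrees((r.inv()*t).as_rotvec()).round(2),'F',s['force'].round(1),'gap',round(s['finger_gap'],3),'grip',round(float(np.mean(s['gripper_force'])),1))
E
python3 - <<'E'
from h import *
from scipy.optimize import least_squares
go([.549,.2622,.25],-14.8)
for a,b in [((254,216),(283,248)),((273,308),(378,250))]:
    print(least_squares(lambda p:np.r_[proj('top',p)-a,proj('side',p)-b],[.55,.26,.15]).x)
E
```

```text
t 0.77 tcp [ 0.1941 -0.5936  0.2497] shift [9.173e-01 1.304e-01 8.000e-04] turn [-0.03 -0.07  0.37] F [ 0.2  0.3 -0.2] gap 0.5 grip 0.0
[0.662441   0.25100017 0.16652525]
[0.43451423 0.20512587 0.15933898]
```

>>> {"api": "servo_tool", "payload": {
  "rows": [
    [[0,0,0,0.0382,0.0054,0,0],[0,0,0,0.0382,0.0054,0,0],[0,0,0,0.0382,0.0054,0,0],[0,0,0,0.0382,0.0054,0,0],[0,0,0,0.0382,0.0054,0,0],[0,0,0,0.0382,0.0054,0,0],[0,0,0,0.0382,0.0054,0,0],[0,0,0,0.0382,0.0054,0,0]]
  ]
}}

```text
t: 1.43
tcp_pos: [0.3141, -0.3076, 0.2501]
tool_rot: [0.792, 0.61, 0.0, -0.0]
force: [0.3, 0.2, 0.4]
finger_gap: 0.502
gripper_force: 0.0
```

>>> {"api": "servo_tool", "payload": {
  "rows": [
    [[0,0,0,0.0382,0.0054,0,0],[0,0,0,0.0382,0.0054,0,0],[0,0,0,0.0382,0.0054,0,0],[0,0,0,0.0382,0.0054,0,0],[0,0,0,0.0382,0.0054,0,0],[0,0,0,0.0382,0.0054,0,0],[0,0,0,0.0382,0.0054,0,0],[0,0,0,0.0382,0.0054,0,0]]
  ]
}}

```text
t: 2.1
tcp_pos: [0.4338, -0.0232, 0.2502]
tool_rot: [0.792, 0.61, -0.0, -0.0]
force: [0.8, -0.8, 0.1]
finger_gap: 0.501
gripper_force: 0.0
```

>>> {"api": "servo_tool", "payload": {
  "rows": [
    [[0,0,0,0.0382,0.0054,0,0],[0,0,0,0.0382,0.0054,0,0],[0,0,0,0.0382,0.0054,0,0],[0,0,0,0.0382,0.0054,0,0],[0,0,0,0.0382,0.0054,0,0],[0,0,0,0.0382,0.0054,0,0],[0,0,0,0.0382,0.0054,0,0],[0,0,0,0.0382,0.0054,0,0]]
  ]
}}

```text
t: 2.77
tcp_pos: [0.5534, 0.2613, 0.2498]
tool_rot: [0.792, 0.61, -0.001, -0.0]
force: [1.1, -0.7, 0.8]
finger_gap: 0.501
gripper_force: 0.0
```

```bash
python3 - <<'E'
from h import *
go([.549,.2622,.102],-14.8)
E
```

```text
t 2.77 tcp [0.5534 0.2613 0.2498] shift [-1.000e-04 -4.300e-03  1.478e-01] turn [-0.05  0.04  0.04] F [ 1.1 -0.7  0.8] gap 0.501 grip 0.0
```

>>> {"api": "servo_tool", "payload": {
  "rows": [
    [[0,0,0,0,-0.0043,0.02,0],[0,0,0,0,0,0.03,0],[0,0,0,0,0,0.03,0],[0,0,0,0,0,0.03,0],[0,0,0,0,0,0.025,0],[0,0,0,0,0,0.013,0],[0,0,0,0,0,0,0]]
  ]
}}

```text
t: 3.35
tcp_pos: [0.5464, 0.2596, 0.0983]
tool_rot: [0.792, 0.61, -0.004, -0.002]
force: [-0.8, 0.4, -0.3]
finger_gap: 0.498
gripper_force: 0.0
```

>>> {"api": "servo_tool", "payload": {
  "rows": [
    [[0,0,0,0,0,0,-1],[0,0,0,0,0,0,-1],[0,0,0,0,0,0,-1],[0,0,0,0,0,0,-1],[0,0,0,0,0,0,-1],[0,0,0,0,0,0,-1]]
  ],
  "squeeze": 35
}}

```text
t: 3.85
tcp_pos: [0.5497, 0.2606, 0.1033]
tool_rot: [0.792, 0.61, 0.001, 0.0]
force: [0.2, 0.3, 1.4]
finger_gap: 0.183
gripper_force: 39.6
```

```bash
python3 - <<'E'
from h import *
go([.549,.2622,.102],-14.8)
E
```

```text
t 3.85 tcp [0.5497 0.2606 0.1033] shift [ 0.0014 -0.0011  0.0013] turn [ 0.08 -0.05  0.02] F [0.2 0.3 1.4] gap 0.183 grip 39.6
```

>>> {"api": "servo_tool", "payload": {
  "rows": [
    [[0,0,0,0,0,-0.01,-1],[0,0,0,0,0,-0.02,-1],[0,0,0,0,0,-0.03,-1],[0,0,0,0,0,-0.04,-1],[0,0,-5.6,0,0,0,-1],[0,0,-5.6,0,0,0,-1],[0,0,-5.5,0,0,0,-1],[0,0,0,0,0,0,-1]]
  ]
}}

```text
t: 4.52
tcp_pos: [0.5492, 0.2604, 0.2034]
tool_rot: [0.695, 0.719, 0.0, 0.0]
force: [-1.0, -0.3, -2.6]
finger_gap: 0.183
gripper_force: 39.2
```

```bash
python3 - <<'E'
from h import *
go([.561,.003,.205],1.9)
E
```

```text
t 4.52 tcp [0.5492 0.2604 0.2034] shift [-0.2576  0.0028 -0.0016] turn [ 0.06 -0.01  0.1 ] F [-1.  -0.3 -2.6] gap 0.183 grip 39.2
```

>>> {"api": "servo_tool", "payload": {
  "rows": [
    [[0,0,0,-0.02,0.0007,0,-1],[0,0,0,-0.04,0.0007,0,-1],[0,0,0,-0.04,0.0007,0,-1],[0,0,0,-0.04,0.0007,0,-1],[0,0,0,-0.04,0,0,-1],[0,0,0,-0.04,0,0,-1],[0,0,0,-0.03,0,0,-1],[0,0,0,-0.0086,0,0,-1]]
  ]
}}

```text
t: 5.18
tcp_pos: [0.5613, -0.0027, 0.2027]
tool_rot: [0.698, 0.716, -0.0, 0.001]
force: [-0.3, 0.9, -1.4]
finger_gap: 0.184
gripper_force: 39.2
```

>>> {"api": "servo_tool", "payload": {
  "rows": [
    [[0,0,0,0,0,0.015,-1],[0,0,0,0,0,0.01,-1],[0,0,0,0,0,0,-1],[0,0,0,0,0,0,-1]]
  ]
}}

```text
t: 5.52
tcp_pos: [0.5598, 0.003, 0.1766]
tool_rot: [0.695, 0.719, -0.001, -0.001]
force: [-0.0, -0.3, -1.4]
finger_gap: 0.18
gripper_force: 39.1
```

```bash
python3 - <<'E'
from h import *
import cv2
go([.5612,.0021,.178],1.9)
a=manip.snapshot('top');b=manip.snapshot('side')
im=np.zeros((480,800,3),np.uint8)
im[:,:400]=cv2.resize(a[225:297,325:385],(400,480),interpolation=cv2.INTER_CUBIC)
im[:,400:]=cv2.resize(b[160:280,290:390],(400,480),interpolation=cv2.INTER_CUBIC)
cv2.imwrite('pics/c2.png',im)
E
```

```text
t 5.52 tcp [0.5598 0.003  0.1766] shift [-0.0009  0.0013 -0.0014] turn [-0.15 -0.05  0.02] F [-0.  -0.3 -1.4] gap 0.18 grip 39.1
```

View pics/c2.png

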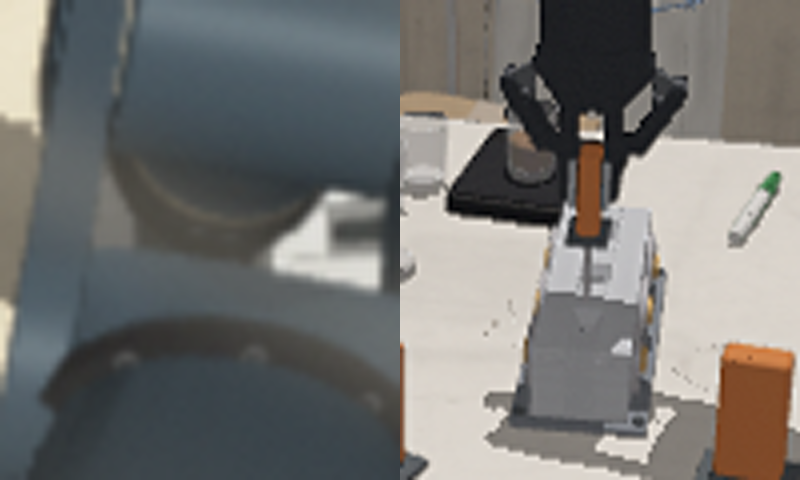

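The top view is blocked by the arm. The side view shows the feeler held upright, with its blade reaching from about (588,245) to (588,295) over the left gap.

```bash
python3 - <<'E'
from h import *
print(proj('side',[.5598,.0044,.083]),proj('side',[.5598,.0044,.133]),proj('side',[.5612,.0035,.065]))
go([.561,.002,.16],1.9)
E
```

```text
[336.50542473 234.9618104 ] [337.09954602 219.42700384] [335.85611026 240.2466154 ]
t 5.62 tcp [0.5608 0.0029 0.1775] shift [-0.0009  0.0002  0.0175] turn [ 0.01 -0.    0.07] F [ 0.5 -0.4 -2.7] gap 0.178 grip 39.1
```

>>> {"api": "servo_tool", "payload": {
  "rows": [
    [[0,0,0,-0.0009,0,0.008,-1],[0,0,0,0,0,0.006,-1],[0,0,0,0,0,0.005,-1],[0,0,0,0,0,0.004,-1],[0,0,0,0,0,0.003,-1],[0,0,0,0,0,0.003,-1],[0,0,0,0,0,0.002,-1],[0,0,0,0,0,0,-1]]
  ]
}}

```text
t: 6.28
tcp_pos: [0.5605, 0.0012, 0.1458]
tool_rot: [0.695, 0.719, -0.0, -0.0]
force: [0.1, 0.3, -2.6]
finger_gap: 0.183
gripper_force: 39.2
```

```bash
python3 - <<'E'
from h import *
go([.561,.002,.1313],1.9)
E
```

```text
t 6.28 tcp [0.5605 0.0012 0.1458] shift [0.0008 0.0005 0.0145] turn [-0.05 -0.01  0.01] F [ 0.1  0.3 -2.6] gap 0.183 grip 39.2
```

>>> {"api": "servo_tool", "payload": {
  "rows": [
    [[0,0,0,0,0,0.001,-1],[0,0,0,0,0,0.001,-1],[0,0,0,0,0,0.001,-1],[0,0,0,0,0,0.001,-1],[0,0,0,0,0,0.001,-1],[0,0,0,0,0,0,-1]]
  ]
}}

```text
t: 6.78
tcp_pos: [0.5606, 0.0012, 0.1412]
tool_rot: [0.695, 0.719, -0.0, -0.0]
force: [-0.6, 0.1, -1.8]
finger_gap: 0.183
gripper_force: 39.2
```

>>> {"api": "servo_tool", "payload": {
  "rows": [
    [[0,0,0,0,0,0.001,-1],[0,0,0,0,0,0.001,-1],[0,0,0,0,0,0,-1]]
  ]
}}

```text
t: 7.03
tcp_pos: [0.5606, 0.0011, 0.1391]
tool_rot: [0.695, 0.719, -0.0, -0.0]
force: [-0.6, 1.0, -1.9]
finger_gap: 0.183
gripper_force: 39.2
```

>>> {"api": "servo_tool", "payload": {
  "rows": [
    [[0,0,0,0,0,0.001,-1],[0,0,0,0,0,0.001,-1],[0,0,0,0,0,0,-1]]
  ]
}}

```text
t: 7.28
tcp_pos: [0.5606, 0.0012, 0.1371]
tool_rot: [0.695, 0.719, -0.0, -0.0]
force: [0.6, -0.4, -2.7]
finger_gap: 0.183
gripper_force: 39.2
```

>>> {"api": "servo_tool", "payload": {
  "rows": [
    [[0,0,0,0,0,0.001,-1],[0,0,0,0,0,0.001,-1],[0,0,0,0,0,0,-1]]
  ]
}}

```text
t: 7.53
tcp_pos: [0.5606, 0.0012, 0.1351]
tool_rot: [0.695, 0.719, -0.0, -0.0]
force: [-0.2, -0.2, -2.2]
finger_gap: 0.182
gripper_force: 39.2
```

>>> {"api": "servo_tool", "payload": {
  "rows": [
    [[0,0,0,0,0,0.001,-1],[0,0,0,0,0,0.001,-1],[0,0,0,0,0,0.001,-1],[0,0,0,0,0,0,-1]]
  ]
}}

```text
t: 7.87
tcp_pos: [0.5606, 0.0012, 0.1321]
tool_rot: [0.695, 0.719, -0.0, -0.0]
force: [-0.2, -0.1, -2.2]
finger_gap: 0.186
gripper_force: 39.2
```

>>> {"api": "servo_tool", "payload": {
  "rows": [
    [[0,0,0,0,0,0.001,-1],[0,0,0,0,0,0.001,-1],[0,0,0,0,0,0.001,-1],[0,0,0,0,0,0,-1]]
  ]
}}

```text
t: 8.2
tcp_pos: [0.5606, 0.0012, 0.129]
tool_rot: [0.695, 0.719, -0.0, -0.0]
force: [0.3, -0.0, -3.1]
finger_gap: 0.184
gripper_force: 39.2
```

>>> {"api": "servo_tool", "payload": {
  "rows": [
    [[0,0,0,0,0,0.001,-1],[0,0,0,0,0,0.001,-1],[0,0,0,0,0,0.001,-1]]
  ]
}}

```text
t: 8.45
tcp_pos: [0.5608, 0.0011, 0.1262]
tool_rot: [0.695, 0.719, 0.0, 0.0]
force: [-0.3, 0.4, -2.2]
finger_gap: 0.179
gripper_force: 39.1
```

>>> {"api": "servo_tool", "payload": {
  "rows": [
    [[0,0,0,0,0,-0.01,-1],[0,0,0,0,0,-0.02,-1],[0,0,0,0,0,-0.022,-1],[0,0,0,-0.02,0,0,-1],[0,0,0,-0.03,0,0,-1],[0,0,0,-0.02,0,0,-1],[0,0,0,-0.005,0,0,-1],[0,0,0,0,0,0,-1]]
  ]
}}

```text
t: 9.12
tcp_pos: [0.5638, -0.0754, 0.1791]
tool_rot: [0.696, 0.718, 0.0, 0.001]
force: [0.1, 1.2, -2.1]
finger_gap: 0.183
gripper_force: 39.2
```

>>> {"api": "servo_tool", "payload": {
  "rows": [
    [[0,0,0,0,0,0,-1],[0,0,0,0,0,0,-1],[0,0,0,0,0,0,-1]]
  ]
}}

```text
t: 9.37
tcp_pos: [0.5629, -0.0726, 0.1783]
tool_rot: [0.695, 0.719, -0.0, -0.0]
force: [0.5, -0.3, -2.3]
finger_gap: 0.183
gripper_force: 39.3
```

```bash
python3 - <<'E'
from h import *
go([.5635,-.0735,.1458],1.9)
E
```

```text
t 9.37 tcp [ 0.5629 -0.0726  0.1783] shift [-0.0009  0.0006  0.0325] turn [-0.03 -0.03  0.08] F [ 0.5 -0.3 -2.3] gap 0.183 grip 39.3
```

>>> {"api": "servo_tool", "payload": {
  "rows": [
    [[0,0,0,-0.0009,0.0004,0.008,-1],[0,0,0,0,0,0.008,-1],[0,0,0,0,0,0.006,-1],[0,0,0,0,0,0.004,-1],[0,0,0,0,0,0.003,-1],[0,0,0,0,0,0.002,-1],[0,0,0,0,0,0.002,-1],[0,0,0,0,0,0,-1]]
  ]
}}

```text
t: 10.03
tcp_pos: [0.5635, -0.0747, 0.1449]
tool_rot: [0.695, 0.719, -0.0, -0.0]
force: [0.9, 1.2, -2.2]
finger_gap: 0.179
gripper_force: 39.3
```

>>> {"api": "servo_tool", "payload": {
  "rows": [
    [[0,0,0,0,0,0.001,-1],[0,0,0,0,0,0.001,-1],[0,0,0,0,0,0.001,-1],[0,0,0,0,0,0,-1]]
  ]
}}

```text
t: 10.37
tcp_pos: [0.5632, -0.0747, 0.1423]
tool_rot: [0.695, 0.719, -0.0, -0.0]
force: [-0.4, -0.0, -1.0]
finger_gap: 0.187
gripper_force: 39.4
```

>>> {"api": "servo_tool", "payload": {
  "rows": [
    [[0,0,0,0,0,0.001,-1],[0,0,0,0,0,0,-1]]
  ]
}}

```text
t: 10.53
tcp_pos: [0.5629, -0.0746, 0.1413]
tool_rot: [0.695, 0.719, -0.001, -0.001]
force: [-2.6, 0.5, -1.0]
finger_gap: 0.184
gripper_force: 39.5
```

>>> {"api": "servo_tool", "payload": {
  "rows": [
    [[0,0,0,0,0,0.001,-1],[0,0,0,0,0,0,-1]]
  ]
}}

```text
t: 10.7
tcp_pos: [0.5625, -0.0746, 0.1402]
tool_rot: [0.695, 0.719, -0.001, -0.001]
force: [-4.1, 0.4, 1.1]
finger_gap: 0.186
gripper_force: 39.6
```

>>> {"api": "servo_tool", "payload": {
  "rows": [
    [[0,0,0,0,0,0.001,-1],[0,0,0,0,0,0,-1]]
  ]
}}

```text
t: 10.87
tcp_pos: [0.5627, -0.0745, 0.1391]
tool_rot: [0.695, 0.719, -0.001, -0.001]
force: [-4.3, -0.1, 2.2]
finger_gap: 0.183
gripper_force: 39.7
```

>>> {"api": "servo_tool", "payload": {
  "rows": [
    [[0,0,0,0,0,0.001,-1],[0,0,0,0,0,0,-1]]
  ]
}}

```text
t: 11.03
tcp_pos: [0.5629, -0.0745, 0.1381]
tool_rot: [0.695, 0.719, -0.001, -0.001]
force: [-5.7, -0.3, 3.4]
finger_gap: 0.183
gripper_force: 39.7
```

>>> {"api": "servo_tool", "payload": {
  "rows": [
    [[0,0,0,0,0,0.001,-1],[0,0,0,0,0,0,-1]]
  ]
}}

```text
t: 11.2
tcp_pos: [0.5627, -0.0745, 0.1371]
tool_rot: [0.695, 0.719, -0.001, -0.001]
force: [-5.7, -0.9, 3.7]
finger_gap: 0.183
gripper_force: 39.8
```

>>> {"api": "servo_tool", "payload": {
  "rows": [
    [[0,0,0,0,0,0.001,-1],[0,0,0,0,0,0,-1]]
  ]
}}

```text
t: 11.37
tcp_pos: [0.5626, -0.0745, 0.1361]
tool_rot: [0.695, 0.719, -0.001, -0.001]
force: [-5.2, -1.5, 2.9]
finger_gap: 0.179
gripper_force: 39.8
```

>>> {"api": "servo_tool", "payload": {
  "rows": [
    [[0,0,0,0,0,0.001,-1],[0,0,0,0,0,0,-1]]
  ]
}}

```text
t: 11.53
tcp_pos: [0.5624, -0.0745, 0.1351]
tool_rot: [0.695, 0.719, -0.001, -0.001]
force: [-6.0, -0.5, 3.1]
finger_gap: 0.185
gripper_force: 39.9
```

>>> {"api": "servo_tool", "payload": {
  "rows": [
    [[0,0,0,0,0,0.001,-1],[0,0,0,0,0,0,-1]]
  ]
}}

```text
t: 11.7
tcp_pos: [0.5622, -0.0745, 0.1341]
tool_rot: [0.695, 0.719, -0.001, -0.001]
force: [-5.5, -0.2, 4.0]
finger_gap: 0.179
gripper_force: 39.9
```

>>> {"api": "servo_tool", "payload": {
  "rows": [
    [[0,0,0,0,0,0.001,-1],[0,0,0,0,0,0,-1]]
  ]
}}

```text
t: 11.87
tcp_pos: [0.5621, -0.0745, 0.1331]
tool_rot: [0.695, 0.719, -0.001, -0.002]
force: [-6.2, -0.8, 4.1]
finger_gap: 0.174
gripper_force: 40.0
```

>>> {"api": "servo_tool", "payload": {
  "rows": [
    [[0,0,0,0,0,0.001,-1],[0,0,0,0,0,0,-1]]
  ]
}}

```text
t: 12.03
tcp_pos: [0.5619, -0.0744, 0.1321]
tool_rot: [0.695, 0.719, -0.001, -0.002]
force: [-7.2, -0.6, 3.3]
finger_gap: 0.179
gripper_force: 40.0
```

>>> {"api": "servo_tool", "payload": {
  "rows": [
    [[0,0,0,0,0,0.001,-1],[0,0,0,0,0,0.001,-1],[0,0,0,0,0,0,-1]]
  ]
}}

```text
t: 12.28
tcp_pos: [0.5615, -0.0743, 0.1299]
tool_rot: [0.695, 0.719, -0.002, -0.002]
force: [-7.0, -0.8, 0.3]
finger_gap: 0.18
gripper_force: 39.7
```

>>> {"api": "servo_tool", "payload": {
  "rows": [
    [[0,0,0,0,0,0.001,-1],[0,0,0,0,0,0.001,-1],[0,0,0,0,0,0.001,-1]]
  ]
}}

```text
t: 12.53
tcp_pos: [0.5608, -0.074, 0.1261]
tool_rot: [0.695, 0.719, -0.002, -0.003]
force: [-6.5, -0.6, -0.3]
finger_gap: 0.183
gripper_force: 39.7
```

>>> {"api": "servo_tool", "payload": {
  "rows": [
    [[0,0,0,0,0,0.002,-1],[0,0,0,0,0,0.002,-1],[0,0,0,0,0,0.002,-1]]
  ]
}}

```text
t: 12.78
tcp_pos: [0.5608, -0.0739, 0.12]
tool_rot: [0.695, 0.719, -0.002, -0.003]
force: [-7.7, -0.5, -0.1]
finger_gap: 0.183
gripper_force: 39.7
```

>>> {"api": "servo_tool", "payload": {
  "rows": [
    [[0,0,0,0,0,0.002,-1],[0,0,0,0,0,0.002,-1],[0,0,0,0,0,0.001,-1],[0,0,0,0,0,0,-1]]
  ]
}}

```text
t: 13.12
tcp_pos: [0.5607, -0.0739, 0.1147]
tool_rot: [0.695, 0.719, -0.002, -0.003]
force: [-7.1, -0.2, -1.4]
finger_gap: 0.184
gripper_force: 39.4
```

```bash
python3 - <<'E'
from h import *
go([.5615,-.0735,.1083],1.9)
E
```

```text
t 13.12 tcp [ 0.5607 -0.0739  0.1147] shift [0.0004 0.0009 0.0064] turn [-0.42 -0.12  0.04] F [-7.1 -0.2 -1.4] gap 0.184 grip 39.4
```

>>> {"api": "servo_tool", "payload": {
  "rows": [
    [[0,0,0,0,0,0.001,-1],[0,0,0,0,0,0.001,-1],[0,0,0,0,0,0.001,-1],[0,0,0,0,0,0.001,-1],[0,0,0,0,0,0,-1]]
  ]
}}

```text
t: 13.53
tcp_pos: [0.5607, -0.0739, 0.1108]
tool_rot: [0.695, 0.719, -0.002, -0.003]
force: [-6.6, -0.5, -0.2]
finger_gap: 0.182
gripper_force: 39.5
```

>>> {"api": "servo_tool", "payload": {
  "rows": [
    [[0,0,0,0,0,0.001,-1],[0,0,0,0,0,0,-1]]
  ]
}}

```text
t: 13.7
tcp_pos: [0.5608, -0.0739, 0.1099]
tool_rot: [0.695, 0.719, -0.002, -0.003]
force: [-6.4, -0.6, -0.4]
finger_gap: 0.185
gripper_force: 39.6
```

>>> {"api": "servo_tool", "payload": {
  "rows": [
    [[0,0,0,0,0,0.0007,-1],[0,0,0,0,0,0,-1]]
  ]
}}

```text
t: 13.87
tcp_pos: [0.5608, -0.0739, 0.1092]
tool_rot: [0.695, 0.719, -0.002, -0.003]
force: [-6.0, -0.8, 0.2]
finger_gap: 0.181
gripper_force: 39.6
```

>>> {"api": "servo_tool", "payload": {
  "rows": [
    [[0,0,0,0,0,0.0006,-1],[0,0,0,0,0,0,-1]]
  ]
}}

```text
t: 14.03
tcp_pos: [0.5608, -0.0739, 0.1087]
tool_rot: [0.695, 0.719, -0.002, -0.003]
force: [-5.6, -0.3, -0.5]
finger_gap: 0.179
gripper_force: 39.6
```

>>> {"api": "servo_tool", "payload": {
  "rows": [
    [[0,0,0,0,0,0.0005,-1],[0,0,0,0,0,0,-1]]
  ]
}}

```text
t: 14.2
tcp_pos: [0.5608, -0.0739, 0.1084]
tool_rot: [0.695, 0.719, -0.002, -0.003]
force: [-7.0, -0.8, 1.5]
finger_gap: 0.18
gripper_force: 39.6
```

>>> {"api": "servo_tool", "payload": {
  "rows": [
    [[0,0,0,0,0,0.0005,-1],[0,0,0,0,0,0,-1]]
  ]
}}

```text
t: 14.37
tcp_pos: [0.5608, -0.0739, 0.1084]
tool_rot: [0.695, 0.719, -0.002, -0.003]
force: [-7.4, 1.1, 5.0]
finger_gap: 0.18
gripper_force: 40.1
```

>>> {"api": "servo_tool", "payload": {
  "rows": [
    [[0,0,0,0,-0.001,0,-1],[0,0,0,0,-0.001,0,-1],[0,0,0,0,-0.0008,0,-1],[0,0,0,0,0,0,-1]]
  ]
}}

```text
t: 14.7
tcp_pos: [0.5599, -0.0741, 0.1084]
tool_rot: [0.695, 0.719, -0.0, -0.001]
force: [-5.1, 1.6, -0.1]
finger_gap: 0.183
gripper_force: 39.3
```

```bash
python3 - <<'E'
from h import *
go([.5608,-.0735,.1083],1.9)
E
```

```text
t 14.7 tcp [ 0.5599 -0.0741  0.1084] shift [0.0006 0.0009 0.0001] turn [-0.12 -0.09  0.  ] F [-5.1  1.6 -0.1] gap 0.183 grip 39.3
```

>>> {"api": "servo_tool", "payload": {
  "rows": [
    [[0,0,0,0,-0.001,0,-1],[0,0,0,0,-0.001,0,-1],[0,0,0,0,0,0,-1]]
  ]
}}

```text
t: 14.95
tcp_pos: [0.5595, -0.0745, 0.1086]
tool_rot: [0.695, 0.719, 0.001, 0.0]
force: [-1.6, 1.8, -4.4]
finger_gap: 0.181
gripper_force: 38.8
```

>>> {"api": "servo_tool", "payload": {
  "rows": [
    [[0,0,0,0,0,0,-0.6],[0,0,0,0,0,0,-0.5],[0,0,0,0,0,0,-0.3],[0,0,0,0,0,0,-0.1],[0,0,0,0,0,0,0],[0,0,0,0,0,0,0]]
  ]
}}

```text
t: 15.45
tcp_pos: [0.5595, -0.0752, 0.1094]
tool_rot: [0.695, 0.719, 0.0, 0.001]
force: [0.7, 0.5, 0.6]
finger_gap: 0.499
gripper_force: 0.0
```

>>> {"api": "servo_tool", "payload": {
  "rows": [
    [[0,0,0,0,0,-0.01,0],[0,0,0,0,0,-0.02,0],[0,0,0,0,0,-0.03,0],[0,0,0,0,0,-0.04,0],[0,0,0,0,0,-0.03,0],[0,0,0,0,0,0,0],[0,0,0,0,0,0,0]]
  ]
}}

```text
t: 16.03
tcp_pos: [0.5602, -0.0753, 0.2421]
tool_rot: [0.695, 0.719, 0.001, 0.003]
force: [-0.0, -0.2, -0.9]
finger_gap: 0.503
gripper_force: 0.0
```

```bash
python3 - <<'E'
from h import *
import cv2
go([.5608,-.0735,.1083],1.9)
b=manip.snapshot('side')
cv2.imwrite('pics/c3.png',cv2.resize(b[160:280,290:390],(500,600),interpolation=cv2.INTER_CUBIC))
print(proj('side',[.561,-.0725,.130]),proj('side',[.561,-.0725,.065]))
E
```

```text
t 16.03 tcp [ 0.5602 -0.0753  0.2421] shift [ 2.100e-03 -1.000e-04  1.338e-01] turn [0.34 0.13 0.02] F [-0.  -0.2 -0.9] gap 0.503 grip 0.0
[339.89276526 208.91049889] [339.10252623 228.3677728 ]
```

View pics/c3.png

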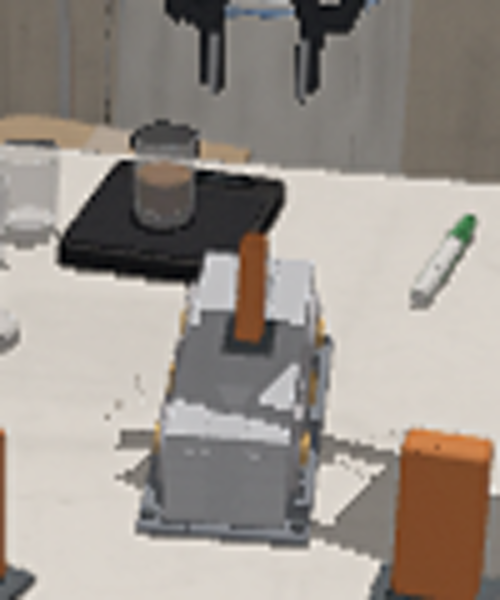

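The feeler stands upright in the middle gap. Its guard is on the block top at crop (248,340), as predicted, and the gripper is clear.

```bash
python3 -c "
from station import manip
print(manip.sign_off())"
```

```text
the job is handed in; nothing more can be done
None
```

The feeler is standing released in the middle gap, which gave a light, steady drag (about 2 N down, 7 N sideways), with its guard on the block. The left gap was slack, so I never tried the right one, and the job is handed in but no verdict came back.

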